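# Hold the hatch hinge leaf in line for its pin

### The job

A wooden spacer sits between the two knuckles of the hinge on the blue jamb post: lift it out and put it down in the grey tray. Then, of the two loose hinge leaves, pick up the one whose knuckle fits between those two, bring it in level with its plate pointing away from the post, and line up the holes of all three knuckles so that the pin could be pushed through. Finish while holding the leaf there steadily in the gripper, without forcing it against the jamb, and leave the other things on the bench where they are.

Things in the scene. Friction and masses are not known exactly. Their poses are not given: they have to be found in the camera images.
- jamb_axis (a point): Centre of the gap between the jamb's two fixed steel knuckles, on their hole line, 130 mm above the bench. y runs along the hole line (level), z up, x from the knuckles to the post. Each knuckle is a tube along y, 28 mm outside, 16 mm bore, 24 mm long; the gap between them is 30 mm wide (15 mm either side of this point). Nothing in or below the gap would carry a leaf.
- jamb: The bolted-down jamb; origin on the bench, straight below jamb_axis, same axes. A blue post 86 mm wide, 150 mm high, its near face 27.5 mm behind the hole line (+x), with a steel hinge leaf on that face (21.5 mm behind the hole line). Foot plate 12 mm high, 120 mm wide, from the hole line to 110 mm behind it.
- leaf_grip (a point): Place to grip the steel leaf that fits (narrow knuckle): middle of the length of its upright rib, 28 mm above its underside, near the centre of mass. It lies flat, the right side up for the hinge. x points to its knuckle, z up. The rib is 12 mm thick (y), 54 mm long (x) and stands from 6 to 48 mm above the underside, on a plate 70 (x) by 64 (y) by 6 mm.
- leaf_axis (a point): Centre of that leaf's knuckle, on its hole line: 52 mm along +x from leaf_grip and 14 mm lower (14 mm above the underside). The knuckle is a tube along y, 28 mm outside, 16 mm bore, 24 mm long, on a neck beyond the plate. It must come to jamb_axis, with its x pointing as the jamb's x.
- leaf: The same leaf, 0.4 to 0.65 kg; origin on the underside below the plate's centre, 8 mm along -x from the grip point and 28 mm lower, same axes.
- wide_leaf_grip (a point): The other hinge leaf, to be left alone: the same plate and rib, but with a knuckle 48 mm long, too wide for the gap. The point is the middle of its rib, 28 mm above the underside. The two leaves may lie in either of two places.
- spacer_grip (a point): Place to grip the wooden spacer: on its upright handle (18 mm square, 46 mm high), 18 mm below the handle's top and 78 mm above the spacer's lower end. x, y, z as the jamb's at the start.
- spacer_mid (a point): Middle of the wooden spacer, half-way along its length (8 mm above the flange's underside).
- spacer: The wooden spacer, 60 g, 96 mm high; origin at the centre of its flange's underside, 38 mm below the grip point. The flange, 24 (x) by 50 (y) by 10 mm, lies on top of the two knuckles under the handle; a stem 24 mm square hangs 40 mm down into the gap with 3 mm play each side. It lifts straight up.
- tray: Grey plastic tray, fixed, origin at the centre of its underside on the bench; 170 (x) by 200 (y) by 40 mm high outside, walls and floor 4 mm.
- pin_mid (a point): Hinge pin lying on the bench, a steel rod 12 mm thick and 95 mm long with a bent 36 mm end; this is the middle of the rod. Leave it.
- wrench_mid (a point): Open-ended wrench lying on the bench; leave it.
- can_mid (a point): Grease can, 66 mm across, 100 mm high, its middle; leave it.
- bottle_mid (a point): Green glass bottle, 60 mm across, 180 mm high, its middle; leave it.
- flange_mid (a point): Dark steel flange ring, 90 mm across and 14 mm high, its middle; leave it.
- weight_mid (a point): Brass cylinder, 40 mm across and 50 mm high, its middle; leave it.
Not all that is in view belongs to the job. What is meant by the spacer is not orange, and is the smaller of those in its own colour.

How it is judged (in metres and radians):
On the way, in this order (a step that is already met when the one before it is completed fails the run):
1. the wooden spacer is let go in the tray (x of spacer_mid in the frame of tray between -0.083 and 0.083 m and y of spacer_mid in the frame of tray between -0.098 and 0.098 m and height (world z) of spacer_mid below 0.075 m and contact force between each of the fingers, jamb and spacer below 0.1 N and linear speed of spacer below 0.05 m/s), for 0.2 s.
2. the narrow-knuckled leaf is held in the gripper with its hole in line with the jamb's (distance between leaf_axis and jamb_axis below 0.005 m and angle between the y axis of leaf_axis and the y axis of jamb_axis, either way round below 0.1 rad and angle between leaf_axis's own z axis and vertical below 0.12 rad and contact force between the fingers and leaf above 2 N), for 0.3 s.
At the end, for the whole second after the job is handed in: Spacer released in the tray (middle inside the walls, under 75 mm high). Narrow leaf gripped (over 2 N), hole centre within 5 mm of the gap centre, hole lines within 0.1 rad, level within 0.12 rad, slower than 20 mm/s, pressing on the jamb with under 5 N (all of step 2 and x of spacer_mid in the frame of tray between -0.083 and 0.083 m and y of spacer_mid in the frame of tray between -0.098 and 0.098 m and height (world z) of spacer_mid below 0.075 m and contact force between each of the fingers, jamb and spacer below 0.1 N and contact force between leaf and jamb below 5 N and linear speed of leaf below 0.02 m/s); the arm keeps its last pose, push and grip.
It fails at once if the leaf is rammed against the jamb (over 40 N) (contact force between leaf and jamb above 40 N).
It fails at once if another thing on the bench is moved by more than 30 mm (distance of any of wide_leaf_grip, pin_mid, wrench_mid, can_mid, bottle_mid, flange_mid, weight_mid from where it was at the start of the episode above 0.03 m).
It also fails if it takes over 59 s, if anything falls off the work surface, if the arm or the gripper's body presses on something with over 40 N, if the wrist force passes 120 N, or if a joint passes its speed limit or range.

### The arm

A 7-joint arm with a two-finger parallel gripper is mounted at the origin on the work surface. World frame = base frame: x ahead of the robot, y to its left, z up, the work surface at z = 0. Lengths are in m, angles in degrees, forces in N, time in s.
With the tool pointing down it reaches from about 0.425 to 1.025 m from the base axis. Payload 3.6 kg.
Tool frame: the origin (TCP) lies midway between the tips of the shut fingers; the grasp point (between the pads) lies 19 mm behind it; z points along the fingers, y is the line along which they close (so a half turn about z gives the same grasp; the last joint's range is limited). The gripper opens to 85 mm and grips with 20 to 120 N. Pads are 22 mm wide; open, the fingers measure 114 mm over their backs; the gripper's body (76 mm by 85 mm) begins 54 mm behind the grasp point. The pads swing forward as they close: fully open they stand 13 mm farther back than shut.
Start: joints at [-74.169, 33.873, 2.773, 92.16, -1.908, 54.013, -1.931], TCP at [0.262, 0.676, 0.231] pointing down, gripper open.
Joint ranges: [-153.93, 153.93], [-27.13, 128.08], [-72.61, 78.16], [10.71, 143.7], [-87.88, 267.88], [4.46, 118.87], [-176.78, 176.78]. Speed limits (degrees/s): [147.25, 147.25, 180, 180, 180, 180, 180].

### API

Orientations are given as [roll, pitch, yaw] about the fixed x, y, z axes, in that order (R = Rz(yaw) Ry(pitch) Rx(roll)).
In Python, from bench import robot gives the robot as it stands. The module is installed in compiled form; this text tells all that it offers.
- The arm moves only by the tool arm_command, never from a script. Its argument "series" is one flat list of numbers, 7 for each row, row after row: the shift along the tool's x, y, z in mm, then the turn, a rotation vector about the tool's x, y, z in degrees, then the gripper's target within -1 to 1 (fully open at 1, half-way at 0, shut at -1). In form: [tx, ty, tz, wx, wy, wz, claw, tx, ty, tz, wx, wy, wz, claw, ...]. A call has 1 to 10 rows; each row shifts and turns the commanded pose from where the row before left it, along the tool's axes as they then stand; what a row does not reach is not made up. A row lasts 1/10 s, in which the tool goes at most 50 mm and 8.59 degrees, less where a joint would pass 70% of its speed; a pose out of reach is approached as far as the arm can. A call with a gripper value outside its range is refused whole. The fingers move at their own pace and stop on an object; the grip force is fixed at half the most. Time passes only in rows, so rows that do not move let the fingers close. It gives the time, the measured TCP pose, the force, the opening and the grip force at its end, in the units of the state.
- robot.get_state(): the state, without advancing time (a new reading comes with each control period).
- robot.read_camera(name): name is "side" or "top" or "wrist"; returns (picture, depth): 400x640x3 uint8, red, green, blue; 400x640 float32, m along the optical axis (not along the pixel's ray), 0 where there is no reading.
- robot.get_calibration(name): a dict with "fx", "fy", "cx", "cy" (pixels), "view" (4x4, takes a point from world to camera coordinates). Camera axes: x right, y down, z forward; pixel columns grow to the right and rows downward; lengths in m; the calibration is good to about 2 mm. A picture is of the moment at which its call begins: read the wrist's pose just before it. get_calibration takes no time and is no camera call; for the wrist camera it gives the pose at the moment of the call.
- robot.hand_in(): hands the job in; it is judged then, once.
Trained networks look in the newest picture that a camera, given by its name, has taken for a name from the list of things; names that differ only in an ending like _2 or _b are one class to them, and where a whole thing is asked for, a point or a joint stands for the part that bears it (a point fixed in the world has none). Each returns a list of dicts, best first, with "score" (0 to 1); they miss things now and then, are a little off and sometimes report something else, mostly with a low value. They report only what shows in the picture. A call takes as long as a camera call. They do not tell look-alikes from the thing itself.
- robot.spot_in(camera, target): "at" ([column, row] in pixels, amid what is visible of it).
- robot.mark_of(camera, target): "at" ([column, row] in pixels: a listed point, or the origin of a listed thing).
The state is a dict: "t": time; "q": joint angles; "joint_velocities": joint speeds; "effort": joint torques, N m; "tcp_pos": TCP position; "tool_rot": TCP orientation; "ft_force": force on the tool from outside, world axes, zero at the start; "wrist_torque": the same for the moment, N m; "finger_gap": finger opening in m; "finger_force": force on a finger pad.
Only numpy, scipy, OpenCV 4.12 (cv2) and the standard library are available. Lean on these libraries where they do the work, as an engineer would, in place of code of your own. Each camera call takes 0.05 s, during which the arm holds its last target. There are 200 camera calls.

## Working session

There is one attempt and no reset: what is moved stays moved. The work goes in short steps, Python scripts to look and compute and a tool call to move; the robot and the scene stay as the last step left them, time stands still between calls to the robot, and variables do not carry over. Pictures are saved under pics/ and viewed, at most 10 in all, crops included, and the job is handed in when it is done.

Besides the shell and the picture viewer there is one more tool, called after "Emit:" as name(argument=value, ...) on one line, values as JSON. arm_command: Moves the arm, as the interface text tells. Its arguments: {"type":"object","properties":{"series":{"type":"array","items":{"type":"number"}}},"required":["series"]}

```bash
mkdir -p pics; cat > h.py <<'E'
import numpy as np, cv2
from scipy.spatial.transform import Rotation as R
from bench import robot
def cloud(cam):
    img,d=robot.read_camera(cam); c=robot.get_calibration(cam)
    v,u=np.mgrid[0:d.shape[0],0:d.shape[1]]
    P=np.stack([(u-c['cx'])/c['fx']*d,(v-c['cy'])/c['fy']*d,d],-1)
    V=np.array(c['view']); W=(P-V[:3,3])@V[:3,:3]
    W[d<=0]=np.nan
    return img,d,W
def pix(cam,p):
    c=robot.get_calibration(cam);V=np.array(c['view']);q=V[:3,:3]@np.array(p)+V[:3,3]
    return np.array([c['fx']*q[0]/q[2]+c['cx'],c['fy']*q[1]/q[2]+c['cy']])
def at_height(cam,uv,z):
    c=robot.get_calibration(cam);V=np.array(c['view'])
    r=V[:3,:3].T@np.array([(uv[0]-c['cx'])/c['fx'],(uv[1]-c['cy'])/c['fy'],1]); o=-V[:3,:3].T@V[:3,3]
    return o+r*(z-o[2])/r[2]
def save(n,img): cv2.imwrite('pics/'+n+'.png',img[...,::-1])
E
python3 - <<'E'
from h import *
np.set_printoptions(precision=3,suppress=True)
ims=[]
Z=dict(jamb_axis=.13,jamb=0,leaf_grip=.028,leaf_axis=.014,wide_leaf_grip=.028,spacer_grip=.182,spacer_mid=.152,tray=0,pin_mid=.006,wrench_mid=.005,can_mid=.05,bottle_mid=.09,flange_mid=.007,weight_mid=.025)
s=robot.get_state();print(s['t'],s['tcp_pos'],s['tool_rot'])
for cam in ['top','side']:
    img,d,W=cloud(cam);save(cam,img);np.savez(cam,img=img,d=d,W=W)
    V=np.array(robot.get_calibration(cam)['view']);print(cam,-V[:3,:3].T@V[:3,3],V[2,:3])
    for n,z in Z.items():
        if cam=='side' and n not in('jamb_axis','leaf_grip','leaf_axis','spacer_grip','wide_leaf_grip','tray'): continue
        for m in robot.mark_of(cam,n)[:3]: 
            print(n,np.round(m['at']),round(m['score'],2),at_height(cam,m['at'],z)[:2])
E
```

```text
0.0 [0.262 0.675 0.23 ] [-179.871    0.008  158.816]
top [ 0.475 -0.024  0.961] [ 0.113  0.034 -0.993]
jamb_axis [310. 195.] 0.9 [0.583 0.018]
jamb_axis [367. 254.] 0.68 [ 0.453 -0.114]
jamb [307. 203.] 0.61 [0.579 0.031]
leaf_grip [390. 256.] 0.77 [ 0.445 -0.183]
leaf_axis [369. 251.] 0.56 [ 0.458 -0.132]
wide_leaf_grip [444. 195.] 0.77 [ 0.602 -0.318]
spacer_grip [272. 273.] 0.96 [0.408 0.089]
spacer_grip [304. 197.] 0.79 [0.572 0.026]
spacer_grip [205. 229.] 0.63 [0.498 0.239]
spacer_mid [305. 198.] 0.75 [0.574 0.028]
spacer_mid [390. 199.] 0.63 [ 0.574 -0.162]
spacer_mid [271. 272.] 0.58 [0.408 0.097]
tray [204. 229.] 0.78 [0.503 0.3  ]
pin_mid [322. 264.] 0.5 [ 0.42  -0.012]
wrench_mid [325. 150.] 0.82 [ 0.719 -0.014]
can_mid [409. 140.] 0.97 [ 0.74  -0.226]
can_mid [323. 153.] 0.65 [ 0.702 -0.008]
bottle_mid [201. 141.] 0.98 [0.715 0.293]
flange_mid [248. 134.] 0.96 [0.76  0.196]
weight_mid [456. 262.] 0.66 [ 0.436 -0.346]
weight_mid [203. 230.] 0.63 [0.498 0.295]
side [ 0.049 -0.684  0.765] [ 0.507  0.627 -0.591]
jamb_axis [296. 199.] 0.76 [0.572 0.018]
leaf_grip [303. 305.] 0.9 [ 0.436 -0.178]
leaf_grip [257. 273.] 0.52 [ 0.414 -0.037]
leaf_grip [358. 361.] 0.45 [ 0.431 -0.345]
leaf_axis [295. 294.] 0.91 [ 0.449 -0.13 ]
wide_leaf_grip [401. 307.] 0.84 [ 0.589 -0.311]
spacer_grip [360. 256.] 0.88 [ 0.511 -0.257]
spacer_grip [213. 220.] 0.82 [0.353 0.014]
spacer_grip [297. 178.] 0.65 [0.582 0.026]
tray [219. 199.] 0.65 [0.508 0.304]
tray [401. 308.] 0.57 [ 0.607 -0.298]
```

```bash
python3 - <<'E'
from h import *
for n,(a,b,c,d) in dict(top=(90,310,170,490),side=(120,390,170,450)).items():
    i=cv2.imread(f'pics/{n}.png')[a:b,c:d]
    cv2.imwrite(f'pics/{n}_crop.png',cv2.resize(i,None,fx=2.2 if n=='side' else 2.4,fy=2.2 if n=='side' else 2.4,interpolation=cv2.INTER_CUBIC))
E
```

```text
(no output)
```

View pics/top_crop.png

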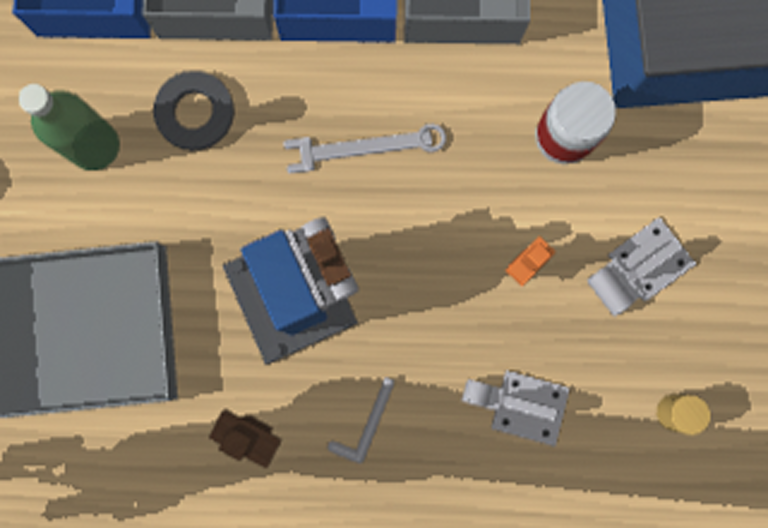

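View pics/side_crop.png

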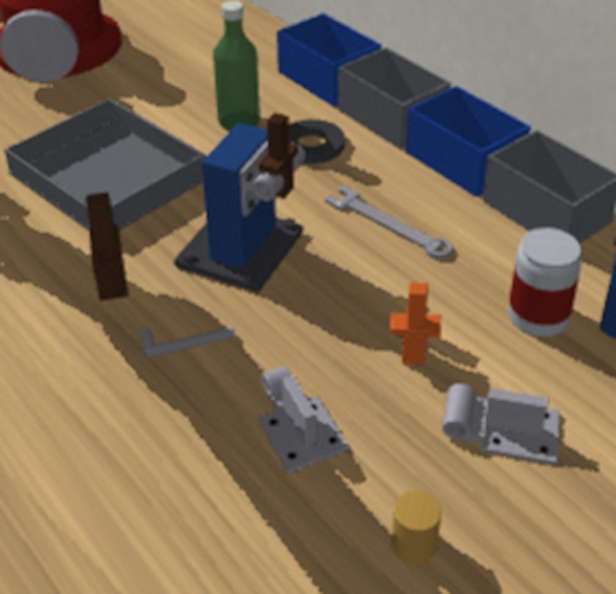

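The top view shows the jamb at about (310,195) with the brown spacer in its gap at (306,198). There is a larger brown decoy at (272,273) and an orange one at (390,199). The narrow leaf is at (390,256) with its knuckle to the left, the wide leaf is at (444,195), and the tray is at about (204,229).

```bash
cat >> h.py <<'E'
def rect(P):
    (c,s,a)=cv2.minAreaRect((P[:,:2]*1000).astype(np.float32)); return np.round(c,1),np.round(s,1),round(a,1)
E
python3 - <<'E'
from h import *
np.set_printoptions(precision=4,suppress=True)
for cam in ['top','side']:
    f=np.load(cam+'.npz');W=f['W'];hsv=cv2.cvtColor(f['img'],cv2.COLOR_RGB2HSV).astype(int);H,S,V=hsv[...,0],hsv[...,1],hsv[...,2]
    x,y,z=np.moveaxis(np.nan_to_num(W,nan=9),-1,0)
    near=lambda a,b,r:np.hypot(x-a,y-b)<r
    post=near(.565,.05,.12)&(H>100)&(H<125)&(S>120)&(abs(z-.15)<.005)
    print(cam,'bench z',np.median(z[near(.45,-.05,.04)]),'post top',post.sum(),rect(W[post]),W[post].mean(0))
    sp=near(.575,.02,.06)&(H<15)&(S>80)&(V<130)
    print('spacer',sp.sum(),'top z',np.sort(z[sp])[-5:]); 
    for lo,hi in((.19,.21),(.148,.162)):
        m=sp&(z>lo)&(z<hi)
        if m.sum()>5: print(lo,m.sum(),rect(W[m]),W[m].mean(0))
    for nm,a,b in(('leaf',.44,-.178),('wide',.59,-.31)):
        g=near(a,b,.09)&(S<70)
        for lo,hi in((.003,.011),(.042,.054),(.02,.034)):
            m=g&(z>lo)&(z<hi)
            if m.sum()>5: print(nm,lo,m.sum(),rect(W[m]),W[m].mean(0))
    kn=near(.58,.015,.05)&(S<60)&(z>.115)&(z<.15)
    print('knuck',kn.sum(),rect(W[kn]))
    tr=near(.5,.3,.16)&(z>.034)&(z<.046); print('tray',rect(W[tr]))
E
```

```text
top bench z 0.0005047298147997183 post top 700 (array([553.3,  69.2]), array([83.9, 43.1]), 26.3) [0.5527 0.0689 0.1504]
spacer 223 top z [0.2015 0.2017 0.2017 0.2027 0.2037]
0.19 74 (array([576.4,  23.9]), array([18.4, 17. ]), 27.7) [0.5758 0.0238 0.1991]
0.148 135 (array([575.6,  24.1]), array([48.4, 22.9]), 26.1) [0.5722 0.0226 0.154 ]
leaf 0.003 556 (array([ 438.1, -183.5]), array([79.9, 63.9]), 76.2) [ 0.4364 -0.1884  0.0063]
leaf 0.042 111 (array([ 438.7, -180.3]), array([53.6, 11.7]), 75.6) [ 0.4388 -0.1802  0.0482]
leaf 0.02 99 (array([ 449.9, -136.2]), array([38.8, 23.7]), 77.6) [ 0.4513 -0.1305  0.0257]
wide 0.003 512 (array([ 589.4, -305.5]), array([ 66.1, 107. ]), 39.5) [ 0.6004 -0.3172  0.0064]
wide 0.042 109 (array([ 595.6, -312.4]), array([12. , 54.3]), 37.1) [ 0.595  -0.3116  0.048 ]
wide 0.02 204 (array([ 583.9, -296.7]), array([47.6, 91.1]), 38.0) [ 0.566  -0.2731  0.026 ]
knuck 323 (array([572.9,  31. ]), array([77.4, 41.5]), 26.2)
tray (array([506.5, 302.4]), array([170.2, 201.9]), 7.3)
side bench z -0.0005337004873512684 post top 359 (array([553.4,  65.7]), array
[... 248 characters left out ...]
2 0.0147 0.153 ]
leaf 0.003 649 (array([ 440. , -175.9]), array([103.9,  64.9]), 76.0) [ 0.4325 -0.1933  0.0056]
leaf 0.042 139 (array([ 438.4, -182.8]), array([55.9, 12.7]), 74.7) [ 0.4371 -0.185   0.0468]
leaf 0.02 141 (array([ 441.9, -165.5]), array([91.8, 23.5]), 74.7) [ 0.441  -0.1599  0.026 ]
wide 0.003 572 (array([ 587.8, -307.5]), array([ 66.7, 106.9]), 39.4) [ 0.5872 -0.3253  0.0062]
wide 0.042 158 (array([ 594.3, -314.9]), array([17.6, 53. ]), 39.1) [ 0.5937 -0.3155  0.0467]
wide 0.02 334 (array([ 583.3, -299.8]), array([49. , 90.9]), 38.7) [ 0.5721 -0.29    0.0258]
knuck 315 (array([570.9,  27.4]), array([80.3, 44.6]), 26.8)
tray (array([505.8, 299.3]), array([172.7, 206.9]), 7.9)
```

```bash
cat >> h.py <<'E'
def go(p,yaw,n=10,rpy=None):
    s=robot.get_state();A=R.from_euler('xyz',s['tool_rot'],degrees=True)
    B=R.from_euler('xyz',[180,0,yaw],degrees=True)
    d=A.inv().apply(np.array(p)-s['tcp_pos'])*1000; w=(A.inv()*B).as_rotvec(degrees=True)
    print('t',s['t'],'tcp',np.round(s['tcp_pos'],4),np.round(s['tool_rot'],2),'F',np.round(s['ft_force'],1),'gap',s['finger_gap'],'q',np.round(s['q'],0))
    # rows: rotation first per row; shift is along tool axes before the row -> list
    print('tool shift',np.round(d,1),'rotvec',np.round(w,2))
    q=A.inv()
    for k in range(n):
        Rk=A*R.from_rotvec(w*k/n,degrees=True)
        print(k,np.round(Rk.inv().apply((np.array(p)-s['tcp_pos'])/n)*1000,1))
E
python3 - <<'E'
from h import *
for c in('top','side'):
    W=np.load(c+'.npz')['W'];x,y,z=np.moveaxis(np.nan_to_num(W,nan=-9),-1,0)
    m=(y>.3)&(y<1)&(z>.12)&(x>0)&(x<.75)
    for p in W[m][::60]: print(c,np.round(p,2))
go([.576,.0225,.231],116.2,20)
E
```

```text
top [0.73 0.31 0.18]
top [0.7  0.3  0.18]
top [0.69 0.31 0.12]
top [0.67 0.64 0.13]
top [0.65 0.66 0.2 ]
top [0.66 0.68 0.13]
top [0.66 0.65 0.13]
top [0.66 0.63 0.13]
top [0.66 0.62 0.12]
top [0.63 0.68 0.19]
top [0.63 0.67 0.19]
top [0.63 0.68 0.19]
top [0.63 0.67 0.19]
top [0.63 0.67 0.19]
top [0.62 0.67 0.19]
top [0.62 0.67 0.19]
top [0.62 0.68 0.19]
top [0.62 0.68 0.19]
top [0.62 0.69 0.19]
top [0.61 0.69 0.19]
top [0.63 0.6  0.12]
top [0.63 0.6  0.12]
top [0.62 0.6  0.13]
top [0.62 0.61 0.12]
top [0.62 0.61 0.12]
top [0.62 0.6  0.12]
top [0.6  0.67 0.19]
top [0.59 0.66 0.19]
top [0.59 0.65 0.18]
top [0.6  0.64 0.16]
top [0.6  0.62 0.13]
top [0.59 0.69 0.13]
top [0.59 0.65 0.13]
top [0.59 0.7  0.13]
top [0.58 0.64 0.13]
top [0.58 0.67 0.13]
top [0.58 0.62 0.12]
top [0.57 0.63 0.12]
top [0.57 0.65 0.13]
side [0.21 0.66 0.52]
side [0.25 0.65 0.51]
side [0.29 0.64 0.51]
side [0.26 0.66 0.5 ]
side [0.23 0.67 0.5 ]
side [0.28 0.64 0.5 ]
side [0.27 0.64 0.49]
side [0.26 0.64 0.49]
side [0.26 0.65 0.48]
side [0.25 0.64 0.48]
side [0.25 0.65 0.48]
side [0.25 0.64 0.47]
side [0.24 0.65 0
[... 1002 characters left out ...]
.6  0.62 0.13]
side [0.61 0.6  0.12]
t 1.1 tcp [0.262  0.676  0.2313] [-180.      0.    158.81] F [-0.4  0.5 -0. ] gap 0.08539351442090468 q [-74.  34.   3.  92.  -2.  54.  -2.]
tool shift [-5.289e+02 -4.958e+02  3.000e-01] rotvec [-0.    0.   42.61]
0 [-26.4 -24.8   0. ]
1 [-27.3 -23.8   0. ]
2 [-28.2 -22.8   0. ]
3 [-29.  -21.7   0. ]
4 [-29.8 -20.6   0. ]
5 [-30.6 -19.5   0. ]
6 [-31.3 -18.3   0. ]
7 [-31.9 -17.1   0. ]
8 [-32.6 -16.    0. ]
9 [-33.1 -14.7   0. ]
10 [-33.6 -13.5   0. ]
11 [-34.1 -12.2   0. ]
12 [-34.6 -11.    0. ]
13 [-34.9  -9.7   0. ]
14 [-35.3  -8.4   0. ]
15 [-35.6  -7.    0. ]
16 [-35.8  -5.7   0. ]
17 [-36.   -4.4   0. ]
18 [-36.1  -3.    0. ]
19 [-36.2  -1.7   0. ]
```

Emit:
arm_command(series=[-27, -25, -1, 0, 0, 0, 1, -27, -25, -1, 0, 0, 0, 1, -27, -25, -1, 0, 0, 0, 1, -27, -25, -1, 0, 0, 0, 1, -27, -25, -1, 0, 0, 0, 1, -27, -25, -1, 0, 0, 0, 1, -27, -25, -1, 0, 0, 0, 1, -27, -25, -1, 0, 0, 0, 1, -27, -25, -1, 0, 0, 0, 1, -27, -25, 0, 0, 0, 0, 1])

```text
t: 2.1
tcp_pos: [0.4242, 0.3441, 0.2408]
tool_rot: [179.9, 0.0, 158.8]
ft_force: [-0.1, -0.6, 0.7]
finger_gap: 0.0855
finger_force: 0.0
```

Emit:
arm_command(series=[-27, -25, 0, 0, 0, 0, 1, -27, -25, 0, 0, 0, 0, 1, -27, -25, 0, 0, 0, 0, 1, -27, -25, 0, 0, 0, 0, 1, 0, 0, 0, 0, 0, 8.5, 1, 0, 0, 0, 0, 0, 8.5, 1, 0, 0, 0, 0, 0, 8.5, 1, 0, 0, 0, 0, 0, 8.5, 1, 0, 0, 0, 0, 0, 8.5, 1, 0, 0, 0, 0, 0, 0, 1])

```text
t: 3.1
tcp_pos: [0.4881, 0.2132, 0.2405]
tool_rot: [180.0, 0.0, 116.3]
ft_force: [-0.6, -0.6, 0.3]
finger_gap: 0.0858
finger_force: 0.0
```

```bash
python3 - <<'E'
from h import *
go([.576,.0225,.240],116.2,1)
img,d,W=cloud('wrist');save('w1',img);np.savez('w1',img=img,W=W)
E
```

```text
t 3.1 tcp [0.4881 0.2132 0.2405] [1.7998e+02 2.0000e-02 1.1634e+02] F [-0.6 -0.6  0.3] gap 0.08577213424290886 q [-42.  20.  17. 117.  -8.  44.   7.]
tool shift [-209.9   -5.8    0.5] rotvec [0.02 0.02 0.14]
0 [-209.9   -5.8    0.5]
```

View pics/w1.png

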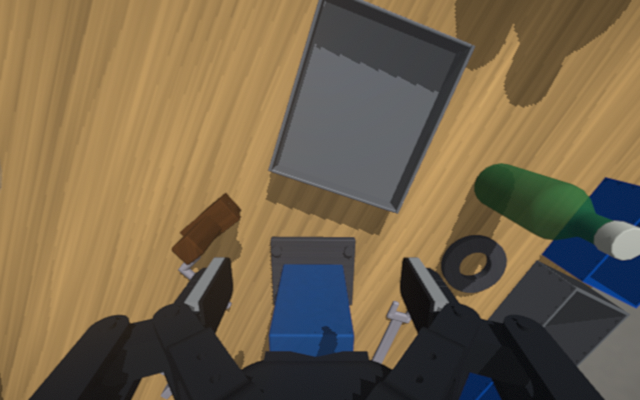

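The wrist camera looks toward tool +x: post top at (310,305), tray at (370,110). Now I move over the spacer.

Emit:
arm_command(series=[-42, -1, 0, 0, 0, 0, 1, -42, -1, 0, 0, 0, 0, 1, -42, -1, 0, 0, 0, 0, 1, -42, -1, 0, 0, 0, 0, 1, -42, -2, 0, 0, 0, 0, 1, 0, 0, 0, 0, 0, 0, 1])

```text
t: 3.75
tcp_pos: [0.5781, 0.014, 0.2411]
tool_rot: [179.9, 0.3, 115.9]
ft_force: [-0.7, -0.5, -0.3]
finger_gap: 0.0853
finger_force: 0.0
```

```bash
python3 - <<'E'
from h import *
W=np.load('w1.npz')['W'];hsv=cv2.cvtColor(np.load('w1.npz')['img'],cv2.COLOR_RGB2HSV);x,y,z=np.moveaxis(np.nan_to_num(W,nan=9),-1,0)
m=(np.hypot(x-.56,y-.06)<.1)&(abs(z-.15)<.006)&(hsv[...,1]>120)&(hsv[...,0]>100)
print('post',m.sum(),rect(W[m]))
m=(np.hypot(x-.5,y-.3)<.16)&(z>.034)&(z<.046);print('tray',rect(W[m]))
go([.576,.0225,.163],116.2,1)
E
```

```text
post 1811 (array([548.1,  78.9]), array([83.5, 27.3]), 26.2)
tray (array([504. , 303.2]), array([170.4, 200.1]), 7.5)
t 3.75 tcp [0.5781 0.014  0.2411] [179.93   0.31 115.88] F [-0.7 -0.5 -0.3] gap 0.08533476712448651 q [-20.  23.  19. 112. -10.  46.  30.]
tool shift [ 8.9  1.7 78.1] rotvec [ 0.07  0.31 -0.32]
0 [ 8.9  1.7 78.1]
```

Emit:
arm_command(series=[0, 0, 10, 0, 0, 0, 1, 0, 0, 0, 0, 0, 0, 1, 0, 0, 0, 0, 0, 0, 1])

```text
t: 4.05
tcp_pos: [0.5747, 0.0242, 0.2295]
tool_rot: [-179.9, -0.1, 116.5]
ft_force: [0.1, -0.3, 0.0]
finger_gap: 0.0853
finger_force: 0.0
```

```bash
python3 - <<'E'
from h import *
go([.576,.0225,.163],116.2,1)
E
```

```text
t 4.05 tcp [0.5747 0.0242 0.2295] [-1.7991e+02 -9.0000e-02  1.1654e+02] F [ 0.1 -0.3  0. ] gap 0.08534123479259012 q [-20.  24.  18. 112. -11.  45.  30.]
tool shift [-2.2  0.5 66.5] rotvec [-0.09 -0.09  0.34]
0 [-2.2  0.5 66.5]
```

Settled. I descend, close the gripper and wait.

Emit:
arm_command(series=[-1, 0, 20, 0, 0, 0, 1, -1, 0, 20, 0, 0, 0, 1, 0, 0, 15, 0, 0, 0, 1, 0, 0, 10, 0, 0, 0, 1, 0, 0, 0, 0, 0, 0, 1, 0, 0, 0, 0, 0, 0, -1, 0, 0, 0, 0, 0, 0, -1, 0, 0, 0, 0, 0, 0, -1, 0, 0, 0, 0, 0, 0, -1, 0, 0, 0, 0, 0, 0, -1])

```text
t: 5.05
tcp_pos: [0.5768, 0.0203, 0.1658]
tool_rot: [180.0, 0.0, 116.3]
ft_force: [-0.0, 0.1, 2.5]
finger_gap: 0.0174
finger_force: 59.1
```

Emit:
arm_command(series=[0, 0, 0, 0, 0, 0, -1, 0, 0, 0, 0, 0, 0, -1, 0, 0, 0, 0, 0, 0, -1])

```text
t: 5.35
tcp_pos: [0.5769, 0.0203, 0.1658]
tool_rot: [180.0, 0.0, 116.3]
ft_force: [-1.0, -0.1, 4.5]
finger_gap: 0.0171
finger_force: 59.5
```

Emit:
arm_command(series=[0, 0, -15, 0, 0, 0, -1, 0, 0, -25, 0, 0, 0, -1, 0, 0, -25, 0, 0, 0, -1, 0, 0, -15, 0, 0, 0, -1, 0, 0, 0, 0, 0, 0, -1, 0, 0, 0, 0, 0, 0, -1])

```text
t: 5.95
tcp_pos: [0.5761, 0.0205, 0.2447]
tool_rot: [-180.0, -0.0, 116.3]
ft_force: [-0.0, 0.5, -0.5]
finger_gap: 0.0174
finger_force: 58.7
```

```bash
python3 - <<'E'
from h import *
go([.505,.301,.245],116.2,1)
E
```

```text
t 5.95 tcp [0.5761 0.0205 0.2447] [-1.7996e+02 -2.0000e-02  1.1632e+02] F [-0.   0.5 -0.5] gap 0.017422519481912747 q [-21.  23.  19. 112. -10.  47.  30.]
tool shift [283.   60.7  -0.3] rotvec [-0.04 -0.02  0.12]
0 [283.   60.7  -0.3]
```

Emit:
arm_command(series=[30, 6, 0, 0, 0, 0, -1, 40, 9, 0, 0, 0, 0, -1, 40, 9, 0, 0, 0, 0, -1, 40, 9, 0, 0, 0, 0, -1, 40, 9, 0, 0, 0, 0, -1, 40, 9, 0, 0, 0, 0, -1, 35, 7, 0, 0, 0, 0, -1, 18, 3, 30, 0, 0, 0, -1, 0, 0, 40, 0, 0, 0, -1, 0, 0, 40, 0, 0, 0, -1])

```text
t: 6.95
tcp_pos: [0.5045, 0.3022, 0.1329]
tool_rot: [-179.9, -0.0, 116.5]
ft_force: [0.3, -0.3, -0.1]
finger_gap: 0.0173
finger_force: 58.8
```

Emit:
arm_command(series=[0, 0, 35, 0, 0, 0, -1, 0, 0, 15, 0, 0, 0, -1, 0, 0, 0, 0, 0, 0, -1, 0, 0, 0, 0, 0, 0, -1, 0, 0, 0, 0, 0, 0, -1])

```text
t: 7.45
tcp_pos: [0.5071, 0.3016, 0.0869]
tool_rot: [179.8, -0.0, 116.3]
ft_force: [0.5, -0.2, -0.7]
finger_gap: 0.0173
finger_force: 58.7
```

Emit:
arm_command(series=[0, 0, 10, 0, 0, 0, -1, 0, 0, 6, 0, 0, 0, -1, 0, 0, 2, 0, 0, 0, -1, 0, 0, 0, 0, 0, 0, -1])

```text
t: 7.85
tcp_pos: [0.5055, 0.3009, 0.067]
tool_rot: [-180.0, 0.0, 116.3]
ft_force: [-0.2, -0.4, -0.4]
finger_gap: 0.0172
finger_force: 58.7
```

Emit:
arm_command(series=[0, 0, 1, 0, 0, 0, -1, 0, 0, 0, 0, 0, 0, -1, 0, 0, 0, 0, 0, 0, 1, 0, 0, 0, 0, 0, 0, 1, 0, 0, 0, 0, 0, 0, 1, 0, 0, 0, 0, 0, 0, 1, 0, 0, 0, 0, 0, 0, 1, 0, 0, 0, 0, 0, 0, 1])

```text
t: 8.65
tcp_pos: [0.5059, 0.3011, 0.0663]
tool_rot: [180.0, 0.0, 116.3]
ft_force: [0.6, 0.6, -0.5]
finger_gap: 0.0853
finger_force: 0.0
```

Emit:
arm_command(series=[0, 0, -20, 0, 0, 0, 1, 0, 0, -40, 0, 0, 0, 1, 0, 0, -45, 0, 0, 0, 1, 0, 0, -45, 0, 0, 0, 1, 0, 0, -25, 0, 0, 0, 1, 0, 0, 0, 0, 0, 0, 1, 0, 0, 0, 0, 0, 0, 1])

```text
t: 9.35
tcp_pos: [0.5057, 0.3011, 0.2416]
tool_rot: [180.0, -0.0, 116.3]
ft_force: [0.1, 0.1, -1.6]
finger_gap: 0.0853
finger_force: 0.0
```

```bash
python3 - <<'E'
from h import *
img,d,W=cloud('side')
hsv=cv2.cvtColor(img,cv2.COLOR_RGB2HSV).astype(int);x,y,z=np.moveaxis(np.nan_to_num(W,nan=9),-1,0)
m=(np.hypot(x-.505,y-.3)<.08)&(z<.2)&(hsv[...,0]<15)&(hsv[...,1]>80)&(hsv[...,2]<130)&(z>.01)
print('spacer',m.sum(),np.round(np.percentile(W[m],[1,50,99],axis=0),3))
go([.4386,-.1815,.24],75.6,1)
E
```

```text
spacer 305 [[0.481 0.282 0.012]
 [0.5   0.294 0.053]
 [0.527 0.311 0.1  ]]
t 9.4 tcp [0.505  0.3008 0.2406] [-179.91    0.    116.33] F [-0.8 -0.4 -0.7] gap 0.08516492078769675 q [-48.  24.  17. 110.  -9.  47.   1.]
tool shift [-402.8 -273.4    1. ] rotvec [-9.000e-02  3.000e-02  4.073e+01]
0 [-402.8 -273.4    1. ]
```

Emit:
arm_command(series=[-37, -25, 0, 0, 0, 0, 1, -37, -25, 0, 0, 0, 0, 1, -37, -25, 0, 0, 0, 0, 1, -37, -25, 0, 0, 0, 0, 1, -37, -25, 0, 0, 0, 0, 1, -37, -25, 0, 0, 0, 0, 1, -37, -25, 0, 0, 0, 0, 1, -37, -25, 0, 0, 0, 0, 1, -37, -25, 0, 0, 0, 0, 1, -37, -25, 0, 0, 0, 0, 1])

```text
t: 10.4
tcp_pos: [0.444, -0.1427, 0.2398]
tool_rot: [-179.8, -0.1, 116.3]
ft_force: [0.3, -0.5, -0.6]
finger_gap: 0.0853
finger_force: 0.0
```

Emit:
arm_command(series=[-33, -23, 0, 0, 0, 0, 1, 0, 0, 0, 0, 0, 8.2, 1, 0, 0, 0, 0, 0, 8.2, 1, 0, 0, 0, 0, 0, 8.2, 1, 0, 0, 0, 0, 0, 8.2, 1, 0, 0, 0, 0, 0, 8, 1, 0, 0, 0, 0, 0, 0, 1, 0, 0, 0, 0, 0, 0, 1])

```text
t: 11.2
tcp_pos: [0.439, -0.1808, 0.2402]
tool_rot: [-179.9, 0.0, 75.7]
ft_force: [-0.6, -0.5, 0.4]
finger_gap: 0.0855
finger_force: 0.0
```

```bash
python3 - <<'E'
from h import *
go([.4386,-.1815,.015],75.6,1)
E
```

```text
t 11.2 tcp [ 0.439  -0.1808  0.2402] [-1.7985e+02  3.0000e-02  7.5690e+01] F [-0.6 -0.5  0.4] gap 0.08545557160997258 q [-11.  18.  35. 124. -15.  42.  20.]
tool shift [ -0.7   0.4 225.2] rotvec [-0.15  0.03  0.09]
0 [ -0.7   0.4 225.2]
```

Emit:
arm_command(series=[0, 0, 25, 0, 0, 0, 1, 0, 0, 40, 0, 0, 0, 1, 0, 0, 45, 0, 0, 0, 1, 0, 0, 45, 0, 0, 0, 1, 0, 0, 35, 0, 0, 0, 1, 0, 0, 20, 0, 0, 0, 1, 0, 0, 12, 0, 0, 0, 1, 0, 0, 0, 0, 0, 0, 1, 0, 0, 0, 0, 0, 0, 1])

```text
t: 12.1
tcp_pos: [0.44, -0.1815, 0.0197]
tool_rot: [180.0, -0.0, 75.5]
ft_force: [-0.1, -1.1, 0.3]
finger_gap: 0.0853
finger_force: 0.0
```

```bash
python3 - <<'E'
from h import *
go([.4386,-.1815,.011],75.6,1)
E
```

```text
t 12.1 tcp [ 0.44   -0.1815  0.0197] [179.96  -0.    75.54] F [-0.1 -1.1  0.3] gap 0.08532455734545995 q [  8.  39.  12. 131. -36.  13.  38.]
tool shift [-0.4 -1.4  8.7] rotvec [ 0.04 -0.   -0.06]
0 [-0.4 -1.4  8.7]
```

Emit:
arm_command(series=[0, -1, 4, 0, 0, 0, 1, 0, 0, 4, 0, 0, 0, 1, 0, 0, 0, 0, 0, 0, 1, 0, 0, 0, 0, 0, 0, -1, 0, 0, 0, 0, 0, 0, -1, 0, 0, 0, 0, 0, 0, -1, 0, 0, 0, 0, 0, 0, -1, 0, 0, 0, 0, 0, 0, -1, 0, 0, 0, 0, 0, 0, -1, 0, 0, 0, 0, 0, 0, -1])

```text
t: 13.1
tcp_pos: [0.4385, -0.1808, 0.0114]
tool_rot: [-180.0, -0.0, 75.5]
ft_force: [-0.6, 0.6, 3.5]
finger_gap: 0.0114
finger_force: 59.4
```

Emit:
arm_command(series=[0, 0, 0, 0, 0, 0, -1, 0, 0, -10, 0, 0, 0, -1, 0, 0, -20, 0, 0, 0, -1, 0, 0, -30, 0, 0, 0, -1, 0, 0, -40, 0, 0, 0, -1, 0, 0, -25, 0, 0, 0, -1, 0, 0, -10, 0, 0, 0, -1, 0, 0, 0, 0, 0, 0, -1, 0, 0, 0, 0, 0, 0, -1])

```text
t: 14.0
tcp_pos: [0.438, -0.1802, 0.1455]
tool_rot: [-179.9, -0.0, 75.5]
ft_force: [0.7, -0.0, -5.5]
finger_gap: 0.011
finger_force: 59.2
```

```bash
python3 - <<'E'
from h import *
go([.62,-.10,.135],116.2,1)
E
```

```text
t 14.0 tcp [ 0.438  -0.1802  0.1455] [-1.7989e+02 -2.0000e-02  7.5550e+01] F [ 0.7 -0.  -5.5] gap 0.01103312505972251 q [ -5.  27.  29. 129. -26.  30.  30.]
tool shift [123.1 156.2  10.2] rotvec [ -0.1   -0.05 -40.65]
0 [123.1 156.2  10.2]
```

Emit:
arm_command(series=[15, 19, 0, 0, 0, 0, -1, 22, 28, 0, 0, 0, 0, -1, 25, 32, 0, 0, 0, 0, -1, 25, 32, 0, 0, 0, 0, -1, 22, 28, 0, 0, 0, 0, -1, 15, 19, 0, 0, 0, 0, -1, 7, 10, 0, 0, 0, -4, -1, 0, 0, 0, 0, 0, -7, -1, 0, 0, 0, 0, 0, -8, -1, 0, 0, 0, 0, 0, -8, -1])

```text
t: 15.0
tcp_pos: [0.6324, -0.0957, 0.143]
tool_rot: [-179.7, -0.1, 102.9]
ft_force: [-0.5, -1.8, -5.1]
finger_gap: 0.0113
finger_force: 59.2
```

Emit:
arm_command(series=[0, 0, 4, 0, 0, -7, -1, 0, 0, 4, 0, 0, -4.7, -1, 0, 0, 0, 0, 0, -2, -1, 0, 0, 0, 0, 0, 0, -1, 0, 0, 0, 0, 0, 0, -1, 0, 0, 0, 0, 0, 0, -1])

```text
t: 15.6
tcp_pos: [0.6341, -0.0961, 0.138]
tool_rot: [-180.0, -0.0, 116.2]
ft_force: [-0.5, 0.8, -5.2]
finger_gap: 0.0113
finger_force: 59.1
```

```bash
python3 - <<'E'
from h import *
go([.5985,-.0237,.1274],116.2,1)
u=np.array([np.cos(np.radians(116.2)),np.sin(np.radians(116.2))]);n=np.array([-u[1],u[0]])
for cam in('top','side','wrist'):
    img,d,W=cloud(cam);save('f_'+cam,img);np.savez('f_'+cam,img=img,W=W)
E
```

```text
t 15.6 tcp [ 0.6341 -0.0961  0.138 ] [-1.7998e+02 -1.0000e-02  1.1617e+02] F [-0.5  0.8 -5.2] gap 0.011252568220389001 q [ -8.  36.  18. 108. -17.  39.  46.]
tool shift [80.7 -0.  10.6] rotvec [-0.02 -0.01 -0.03]
0 [80.7 -0.  10.6]
```

View pics/f_wrist.png

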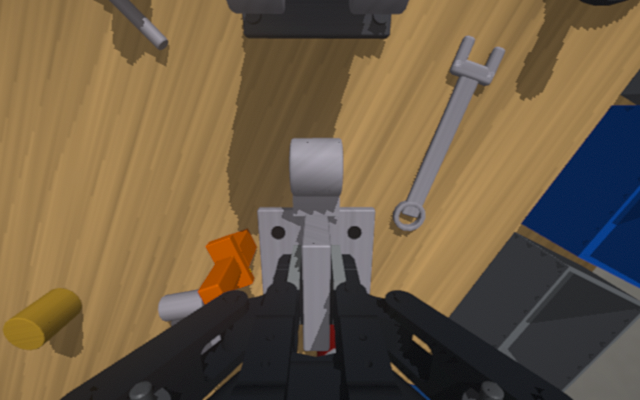

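The wrist view shows the leaf held straight, with its knuckle centred at (317,167) and the jamb knuckles at the top edge, at about (255,5) and (385,5). I move 40 mm closer, to the final height, and measure leaf against jamb.

Emit:
arm_command(series=[10, 0, 3, 0, 0, 0, -1, 15, 0, 4, 0, 0, 0, -1, 10, 0, 3, 0, 0, 0, -1, 5, 0, 0, 0, 0, 0, -1, 0, 0, 0, 0, 0, 0, -1, 0, 0, 0, 0, 0, 0, -1, 0, 0, 0, 0, 0, 0, -1])

```text
t: 16.45
tcp_pos: [0.6171, -0.0611, 0.1287]
tool_rot: [180.0, 0.1, 116.2]
ft_force: [-0.0, 0.2, -5.5]
finger_gap: 0.0113
finger_force: 59.2
```

```bash
cat > m.py <<'E'
from h import *
import sys
tag=sys.argv[1]
go([.5985,-.0237,.1274],116.2,1)
a=np.radians(116.2);u=np.array([np.cos(a),np.sin(a)]);n=np.array([-u[1],u[0]])
for cam in('top','side','wrist'):
    img,d,W=cloud(cam);save(tag+cam,img);np.savez(tag+cam,img=img,W=W)
    hsv=cv2.cvtColor(img,cv2.COLOR_RGB2HSV);Q=W[...,:2]-[.5755,.023];J=np.stack([Q@u,Q@n,W[...,2]],-1)*1000
    x,y,z=np.moveaxis(np.nan_to_num(J,nan=9e3),-1,0)
    g=(hsv[...,1]<70)&(z>132)&(z<150)
    for nm,m in dict(jl=g&(abs(x)<12)&(y>13)&(y<48),jr=g&(abs(x)<12)&(y<-13)&(y>-48),leaf=g&(abs(y)<20)&(x<-20)&(x>-62)&(z>136)).items():
        if m.sum()>8: print(cam,nm,m.sum(),'lo',np.round(np.percentile(J[m],3,axis=0),1),'hi',np.round(np.percentile(J[m],97,axis=0),1),'top at x',np.round(np.median(x[m][z[m]>np.percentile(z[m],75)]),1))
E
python3 m.py g_
```

```text
t 16.45 tcp [ 0.6171 -0.0611  0.1287] [1.7996e+02 7.0000e-02 1.1617e+02] F [-0.   0.2 -5.5] gap 0.011336864519152409 q [-11.  35.  18. 111. -17.  37.  44.]
tool shift [41.8 -0.2  1.2] rotvec [ 0.04  0.07 -0.03]
0 [41.8 -0.2  1.2]
top jr 21 lo [ -2.2 -39.6 139. ] hi [ 11.2 -31.3 145.6] top at x 0.2
side jl 72 lo [-11.3  16.2 134.6] hi [  8.4  39.4 144.6] top at x -3.1
side jr 66 lo [-11.4 -38.7 134.1] hi [  8.9 -14.1 143.9] top at x -1.8
side leaf 76 lo [-56.1  -9.9 136.8] hi [-34.4  12.6 144.9] top at x -45.4
wrist jl 3565 lo [-10.2  15.2 134.6] hi [ 11.2  37.7 144.2] top at x 2.5
wrist jr 3532 lo [-10.2 -37.6 135. ] hi [ 11.2 -15.3 144.1] top at x 2.2
wrist leaf 2752 lo [-51.2 -10.3 137. ] hi [-28.5  11.7 144.9] top at x -40.3
```

View pics/g_wrist.png

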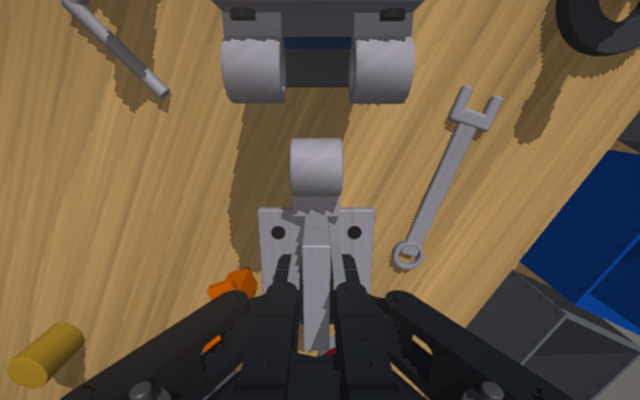

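Jamb and leaf agree across the cameras. What remains is about 42.5 mm forward, 0.7 mm along tool y and about 1 mm down.

Emit:
arm_command(series=[3, 0.7, 1, 0, 0, 0, -1, 5, 0, 0, 0, 0, 0, -1, 5, 0, 0, 0, 0, 0, -1, 5, 0, 0, 0, 0, 0, -1, 5, 0, 0, 0, 0, 0, -1, 5, 0, 0, 0, 0, 0, -1, 5, 0, 0, 0, 0, 0, -1, 4, 0, 0, 0, 0, 0, -1, 3, 0, 0, 0, 0, 0, -1, 2, 0, 0, 0, 0, 0, -1])

```text
t: 17.6
tcp_pos: [0.5985, -0.0219, 0.1273]
tool_rot: [180.0, -0.0, 116.2]
ft_force: [-0.6, -0.2, -6.0]
finger_gap: 0.0111
finger_force: 59.2
```

Emit:
arm_command(series=[0.5, 0, 0, 0, 0, 0, -1, 0, 0, 0, 0, 0, 0, -1, 0, 0, 0, 0, 0, 0, -1, 0, 0, 0, 0, 0, 0, -1])

```text
t: 18.0
tcp_pos: [0.5985, -0.0221, 0.1273]
tool_rot: [180.0, 0.0, 116.2]
ft_force: [-1.2, 1.2, -4.4]
finger_gap: 0.0112
finger_force: 59.2
```

```bash
sed -e 's/(x<-20)&(x>-62)&(z>136)/(abs(x)<12)/' -e 's/abs(y)<20/abs(y)<13.5/' m.py > m2.py; python3 m2.py k_
```

```text
t 18.0 tcp [ 0.5985 -0.0221  0.1273] [1.8000e+02 1.0000e-02 1.1619e+02] F [-1.2  1.2 -4.4] gap 0.011239298127730451 q [-15.  34.  18. 114. -18.  35.  41.]
tool shift [-1.4 -0.7 -0.1] rotvec [ 0.    0.01 -0.01]
0 [-1.4 -0.7 -0.1]
side jl 72 lo [-11.6  16.4 135.2] hi [ 10.2  39.7 143.5] top at x -1.8
side jr 26 lo [-10.6 -28.8 135.1] hi [  8.4 -13.7 143.5] top at x -1.1
side leaf 60 lo [-11.4 -10.2 135.6] hi [  7.1  12.7 143.9] top at x -2.3
wrist jl 2448 lo [ -9.3  15.1 136.3] hi [ 11.5  37.6 144.1] top at x 2.9
wrist jr 2443 lo [ -9.  -37.7 137.1] hi [ 11.5 -15.4 144.1] top at x 2.5
wrist leaf 2394 lo [ -9.7 -11.1 135.6] hi [ 11.5  11.  143.9] top at x 2.8
```

View pics/k_wrist.png

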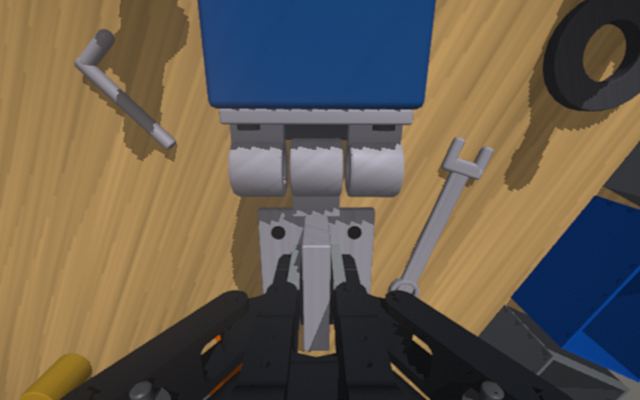

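The three knuckles line up at about row 170, with clear gaps on both sides at columns 288 and 347, and there is no contact force. I hold briefly, then hand in.

Emit:
arm_command(series=[0, 0, 0, 0, 0, 0, -1, 0, 0, 0, 0, 0, 0, -1, 0, 0, 0, 0, 0, 0, -1])

```text
t: 18.45
tcp_pos: [0.5984, -0.0218, 0.1273]
tool_rot: [180.0, -0.0, 116.2]
ft_force: [0.6, -1.2, -5.0]
finger_gap: 0.0114
finger_force: 59.2
```

```bash
python3 -c "
from bench import robot
print(robot.hand_in())"
```

```text
the job is handed in; nothing more can be done
None
```

The job was handed in at about 18.5 s: the spacer stands in the tray and the narrow leaf is held in the gap, level, with its knuckle about 1 mm off the jamb's hole line by camera and no contact force seen; the hand-in returned no verdict.

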